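# Sweep the loose heat sinks into the catch tray

### The arm

A 6-joint arm with a two-finger parallel gripper is mounted at the origin on the work surface. World frame = base frame: x ahead of the robot, y to its left, z up, the work surface at z = 0. Lengths are in m, angles in rad, forces in N, time in s.
With the tool pointing down it reaches from about 0.35 to 0.775 m from the base axis. Payload 7.3 kg.
Tool frame: the origin (TCP) lies at the very end of the fingers, on their centre line; the grasp point (between the pads) lies 19 mm behind it; z points along the fingers, y is the direction in which the jaws open and shut (so a half turn about z gives the same grasp; the last joint's range is limited). The gripper opens to 92 mm and grips with 3 to 60 N. Pads are 19 mm wide; open, the fingers measure 130 mm over their backs; the gripper's body (75 mm by 190 mm) begins 47 mm behind the grasp point.
Start: joints at [-1.348, 0.342, 1.524, -0, 1.275, -0.146], TCP at [0.189, -0.49, 0.227] pointing down, gripper open.
Joint ranges: [-2.53, 2.53], [-0.77, 2.02], [0.04, 2.7], [-1, 4.14], [0.28, 2.66], [-3.11, 3.11]. Speed limits (rad/s): [2.57, 2.57, 3.14, 3.14, 3.14, 3.14].

### API

Orientations are given as [roll, pitch, yaw] about the fixed x, y, z axes, in that order (R = Rz(yaw) Ry(pitch) Rx(roll)).
In Python, from cell import robot gives the robot as it stands. The module is installed in compiled form; this text tells all that it offers.
- The arm moves only by the tool carry_out, never from a script. Its argument "series" is a list of rows, each an object with "jaw": the opening in per cent of the stroke, from 0 (shut) to 100 (fully open); "travel": the shift along the tool's x, y, z in units of 60 mm (1.0 is 60 mm), a list of three; "twist": the turn about the tool's z in units of 6 degrees (1.0 is 6 degrees). A call has 1 to 8 rows; each row shifts and turns the commanded pose from where the row before left it, along the tool's axes as they then stand; what a row does not reach is not made up. A row lasts 1/8 s, in which the tool goes at most 62.5 mm and 10.7 degrees, less where a joint would pass 70% of its speed; a pose out of reach is approached as far as the arm can. A call is refused whole if a number of a shift passes 1 or a number of a turn 1, either way. A call with a gripper value outside its range is refused whole. The fingers move at their own pace and stop on an object; "squeeze" is the grip in N (left out, the last holds). Time passes only in rows, so rows that do not move let the fingers close. It gives the time, the measured TCP pose, the force and the opening at its end, in the units of the state.
- robot.observe(): the state, without advancing time (a new reading comes with each control period).
- robot.read_camera(name): name is "scene" or "top" or "wrist"; returns the picture (420x560x3 uint8, blue, green, red); there is no depth.
- robot.calibration(name): a dict with "intrinsics" (3x3 intrinsics, pixels), "k1" (the pictures are not rectified: a ray, as slopes to the right and down, at radius r is drawn at 1 + k1 r^2 times it, then the intrinsics apply), "cam_to_world" (4x4, takes a point from camera to world coordinates); the wrist camera has in their place "tool_from_camera" (4x4, takes a point from camera to tool coordinates, whose origin is the TCP and whose axes are the flange's). Camera axes: x right, y up, looking along -z (the intrinsics and any distortion apply to the point x, -y, -z); pixel columns grow to the right and rows downward; lengths in m; the calibration is good to about 2 mm. A picture is of the moment at which its call begins: read the wrist's pose just before it. calibration takes no time and is no camera call.
- robot.hand_in(): hands the job in, once; it reports no verdict.
Trained networks look in the newest picture that a camera, given by its name, has taken for a name from the list of things; names that differ only in an ending like _2 or _b are one class to them, and where a whole thing is asked for, a point or a joint stands for the part that bears it (a point fixed in the world has none). Each returns a list of dicts, best first, with "score" (0 to 1); they miss things now and then, are a little off and sometimes report something else, mostly with a low value. They report only what shows in the picture. A call takes as long as a camera call.
- robot.regions_of(camera, query): "pixels" (420x560 bool, what is visible of it) and "xy" ([column, row] in pixels, amid what is visible of it).
The state is a dict: "time": time; "qpos": joint angles; "qvel": joint speeds; "joint_efforts": joint torques, N m; "tool_pos": TCP position; "tool_rot": TCP orientation; "contact_force": force on the tool from outside, world axes, zero at the start; "torque": the same for the moment, N m; "opening": finger opening in m.
Only numpy, scipy, OpenCV 4.12 (cv2) and the standard library are available. Lean on these libraries where they do the work, as an engineer would, in place of code of your own. Each camera call takes 0.05 s, during which the arm holds its last target. There are 200 camera calls.

### The job

Clear the blue mat: sweep the three silvery finned heat sinks along the bench with your fingers, through the open side of the yellow tray, until each lies flat and completely inside it. Only slide them with gentle pushes; do not pinch, pick up or tip them. Leave the capacitor standing among them, and everything else on the bench, where it is.

Things in the scene. Friction and masses are not known exactly. Their poses are not given: they have to be found in the camera images.
- sink1: a finned aluminium heat sink, bare silvery metal, 30 x 30 mm and 18 mm high (three alike), 40 g or so, loose, lying flat on its base on the bench with its fins up. Origin: centre of its underside; z up; x and y square to its sides. It slides freely under a light push and does not roll
- sink2: a finned aluminium heat sink, bare silvery metal, 30 x 30 mm and 18 mm high (three alike), 40 g or so, loose, lying flat on its base on the bench with its fins up. Origin: centre of its underside; z up; x and y square to its sides. It slides freely under a light push and does not roll
- sink3: a finned aluminium heat sink, bare silvery metal, 30 x 30 mm and 18 mm high (three alike), 40 g or so, loose, lying flat on its base on the bench with its fins up. Origin: centre of its underside; z up; x and y square to its sides. It slides freely under a light push and does not roll
- tray: yellow three-sided tray fixed at the robot's left, open side roughly facing the heat sinks. Inside 240 mm wide (its x, -120 to +120 mm) and 130 mm deep (its y, from the open side at -65 to the back wall at +65). Walls 5 mm thick, 28 mm high, on both sides and the back; the whole -y side is open, no lip or step: the floor is level with the bench. Origin: centre of the floor, at bench height; z up
- capacitor: bystander: a black electrolytic capacitor with a silvery top, standing loose on its end among the heat sinks, 25 mm in diameter and 40 mm high; easily knocked over. Origin: centre of its underside
- adapter: bystander: a black measuring adapter box, 80 x 55 x 35 mm (x, y, z), with a brass connector on its +y side that stands out 22 mm, loose. Origin: centre of its underside
- screwdriver: bystander: a screwdriver with an orange handle lying along its x, 170 mm long, loose, about 25 mm high. Origin: under its middle
- jar: bystander: a small closed jar with a green lid, 52 mm in diameter, 75 mm high, loose. Origin: centre of its underside
- mug: bystander: a white mug, 80 mm in diameter, 95 mm high, loose, at the left near the robot. Origin: centre of its underside
- red_plug: bystander: a red plug standing on end, 16 mm in diameter, 28 mm high, loose. Origin: centre of its underside
- green_plug: bystander: a green plug standing on end, 16 mm in diameter, 28 mm high, loose. Origin: centre of its underside

How it is judged:
By the outcome, as a careful person would: the job done as asked, in the order asked, and still so for the second after the job is handed in, with the robot touching nothing.
It also fails if it takes over 72 s, if anything falls off the work surface, if the arm or the gripper's body presses on something with over 40 N, if the wrist force passes 120 N, or if a joint passes its speed limit or range.

## Working session

There is one attempt and no reset: what is moved stays moved. The work goes in short steps, Python scripts to look and compute and a tool call to move; the robot and the scene stay as the last step left them, time stands still between calls to the robot, and variables do not carry over. Pictures are saved under pics/ and viewed, about 8 in all and at most 12, crops included, and the job is handed in when it is done.

Besides the shell and the picture viewer there is one more tool, called after "Request:" as name(argument=value, ...), one argument or row to a line, values as JSON. carry_out: Moves the arm, as the interface text tells. Its arguments: {"type":"object","properties":{"series":{"type":"array"},"squeeze":{"type":"number"}},"required":["series"]}

```bash
mkdir -p pics
cat > h.py <<'E'
import numpy as np, cv2
from cell import robot
def ray(cam,uv):
    c=robot.calibration(cam);K=np.array(c["intrinsics"]);k=c["k1"]
    d=np.linalg.solve(K,[uv[0],uv[1],1.])[:2];s=d.copy()
    for _ in range(20): s=d/(1+k*(s@s))
    if cam=="wrist":
        raise ValueError
    T=np.array(c["cam_to_world"])
    return T[:3,3],T[:3,:3]@np.array([s[0],-s[1],-1])
def at(cam,uv,z):
    o,d=ray(cam,uv);return o+d*(z-o[2])/d[2]
def proj(cam,p):
    c=robot.calibration(cam);T=np.array(c["cam_to_world"]);q=T[:3,:3].T@(np.array(p)-T[:3,3])
    s=np.array([q[0],-q[1]])/-q[2];s=s*(1+c["k1"]*(s@s));return (np.array(c["intrinsics"])@[*s,1])[:2]
E
python3 - <<'E'
from h import *
for n in("top","scene"):
    cv2.imwrite(f"pics/{n}0.png",robot.read_camera(n))
H=dict(sink1=.018,tray=.0,capacitor=.04,adapter=.035,screwdriver=.012,jar=.075,mug=.095,red_plug=.028,green_plug=.028)
for n,z in H.items():
    for r in robot.regions_of("top",n)[:5]:
        if r["score"]<.2: continue
        cs,_=cv2.findContours(r["pixels"].astype(np.uint8),0,2);c=max(cs,key=cv2.contourArea)
        b=cv2.boxPoints(cv2.minAreaRect(c))
        print(n,round(r["score"],2),np.round(r["xy"]),at("top",r["xy"],z)[:2].round(3),"box",[at("top",p,z)[:2].round(3).tolist() for p in b])
o=robot.observe();print(o["time"],o["tool_pos"],o["tool_rot"],o["opening"])
E
```

```text
sink1 0.67 [338. 174.] [ 0.607 -0.198] box [[0.611, -0.168], [0.617, -0.198], [0.589, -0.204], [0.583, -0.174]]
sink1 0.61 [312. 201.] [ 0.514 -0.115] box [[0.519, -0.095], [0.535, -0.119], [0.512, -0.135], [0.495, -0.111]]
sink1 0.48 [307. 226.] [ 0.434 -0.098] box [[0.442, -0.08], [0.459, -0.107], [0.435, -0.123], [0.417, -0.097]]
tray 0.58 [206. 188.] [0.558 0.238] box [[0.454, 0.339], [0.709, 0.288], [0.678, 0.146], [0.423, 0.199]]
capacitor 0.24 [393. 214.] [ 0.473 -0.372] box [[0.497, -0.317], [0.514, -0.397], [0.432, -0.412], [0.415, -0.333]]
adapter 0.77 [393. 216.] [ 0.466 -0.373] box [[0.496, -0.319], [0.511, -0.4], [0.434, -0.413], [0.418, -0.333]]
screwdriver 0.55 [386. 184.] [ 0.575 -0.357] box [[0.531, -0.337], [0.621, -0.343], [0.62, -0.368], [0.53, -0.362]]
jar 0.6 [398. 276.] [ 0.278 -0.378] box [[0.312, -0.343], [0.312, -0.411], [0.263, -0.411], [0.263, -0.342]]
mug 0.9 [126. 240.] [0.383 0.459] box [[0.347, 0.52], [0.42, 0.518], [0.414, 0.403], [0.34, 0.406]]
green_plug 0.59 [127. 241.] [0.377 0.482] box [[0.344, 0.552], [0.425, 0.547], [0.414, 0.421], [0.333, 0.427]]
0.55 [ 0.18930386 -0.48968472  0.22671693] [3.14157181e+00 3.76313048e-06 3.68829741e-01] 0.09143661647407847
```

View pics/top0.png

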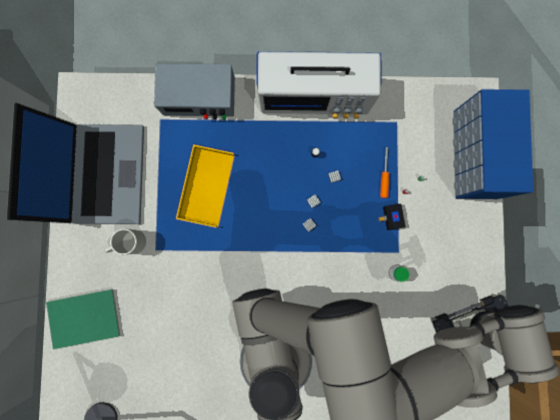

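View pics/scene0.png

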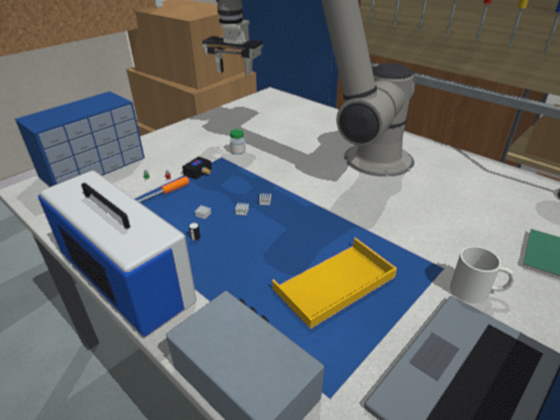

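Top view: the sinks are at (335,176), (313,201) and (309,225). The capacitor is at (316,152), and the tray is centred near (206,186) with its open side towards the sinks. The scene view agrees. I'll use slightly parted fingers as a rake, since two contacts cradle both a face and a corner. First I'll move above the sinks.

Request:
carry_out(
  series=[
    {"jaw":100,"travel":[0.84,-0.39,0],"twist":0},
    {"jaw":100,"travel":[0.84,-0.39,0],"twist":0},
    {"jaw":100,"travel":[0.84,-0.39,0],"twist":0},
    {"jaw":100,"travel":[0.84,-0.39,0],"twist":0},
    {"jaw":60,"travel":[0.84,-0.39,0],"twist":0},
    {"jaw":40,"travel":[0.84,-0.39,0],"twist":0},
    {"jaw":22,"travel":[0.84,-0.39,0],"twist":0},
    {"jaw":22,"travel":[0.84,-0.39,0],"twist":0},
  ],
)

```text
time: 1.55
tool_pos: [0.4991, -0.1683, 0.2269]
tool_rot: [3.141, -0.0, 0.369]
contact_force: [-0.7, -0.4, 0.0]
opening: 0.0562
```

Request:
carry_out(
  series=[
    {"jaw":22,"travel":[0,0,0],"twist":-1},
    {"jaw":22,"travel":[0,0,0],"twist":-1},
    {"jaw":22,"travel":[0,0,0],"twist":-1},
    {"jaw":22,"travel":[0,0,0],"twist":-1},
    {"jaw":22,"travel":[0,0,0],"twist":-1},
    {"jaw":22,"travel":[0,0,0],"twist":-1},
    {"jaw":22,"travel":[0,0,0],"twist":-1},
    {"jaw":22,"travel":[0,0,0],"twist":-1},
  ],
)

```text
time: 2.55
tool_pos: [0.4979, -0.1697, 0.2268]
tool_rot: [3.141, 0.0, 1.21]
contact_force: [-0.0, -0.3, 0.4]
opening: 0.0206
```

```bash
cat >> h.py <<'E'
from scipy.spatial.transform import Rotation as R
def wproj_setup():
    o=robot.observe();im=robot.read_camera("wrist")
    c=robot.calibration("wrist");W=np.eye(4);W[:3,:3]=R.from_euler("xyz",o["tool_rot"]).as_matrix();W[:3,3]=o["tool_pos"]
    return o,im,W@np.array(c["tool_from_camera"]),c
def wat(T,c,uv,z):
    d=np.linalg.solve(np.array(c["intrinsics"]),[uv[0],uv[1],1.])[:2];s=d.copy()
    for _ in range(20): s=d/(1+c["k1"]*(s@s))
    v=T[:3,:3]@np.array([s[0],-s[1],-1]);o=T[:3,3];return o+v*(z-o[2])/v[2]
def wlook(name,H):
    o,im,T,c=wproj_setup();cv2.imwrite(f"pics/{name}.png",im)
    print("t",o["time"],"tcp",o["tool_pos"].round(4),"rot",o["tool_rot"].round(3),"op",round(o["opening"],3),"F",np.round(o["contact_force"],1),"cam",T[:3,3].round(3))
    for n,z in H.items():
        for r in robot.regions_of("wrist",n)[:5]:
            if r["score"]<.2: continue
            cs,_=cv2.findContours(r["pixels"].astype(np.uint8),0,2);k=max(cs,key=cv2.contourArea)
            rc=cv2.minAreaRect(k);b=cv2.boxPoints(rc);cen=wat(T,c,rc[0],z)
            print(n,round(r["score"],2),"px",np.round(r["xy"]),"cen",cen[:2].round(3),"box",[wat(T,c,p,z)[:2].round(3).tolist() for p in b])
E
python3 - <<'E'
from h import *
wlook("w1",dict(sink1=.018,capacitor=.04))
print("cap top",at("top",(316,152),.04).round(3), "topcam",np.array(robot.calibration("top")["cam_to_world"])[:3,3])
# tray wall-top corners (outer), hand-read from top picture
for p in [(196,146),(236,154),(217,227),(177,218)]: print(at("top",p,.028).round(3))
E
```

```text
t 2.55 tcp [ 0.4979 -0.1697  0.2268] rot [3.141 0.    1.21 ] op 0.021 F [-0.  -0.3  0.4] cam [ 0.522 -0.107  0.385]
sink1 0.98 px [367. 172.] cen [ 0.599 -0.185] box [[0.578, -0.174], [0.609, -0.165], [0.619, -0.196], [0.589, -0.206]]
sink1 0.83 px [217. 156.] cen [ 0.441 -0.103] box [[0.418, -0.101], [0.444, -0.082], [0.464, -0.106], [0.439, -0.126]]
capacitor 0.67 px [425.  90.] cen [ 0.67  -0.122] box [[0.65, -0.109], [0.687, -0.111], [0.689, -0.136], [0.651, -0.134]]
cap top [ 0.673 -0.124  0.04 ] topcam [ 0.37898982 -0.01908523  1.36598414]
[0.691 0.269 0.028]
[0.666 0.137 0.028]
[0.426 0.194 0.028]
[0.454 0.324 0.028]
```

View pics/w1.png

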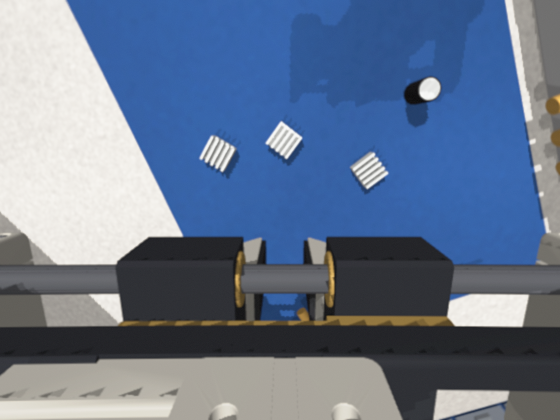

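Wrist view: the sinks are at (218,153), (284,140) and (369,171), and the capacitor at (425,90), agreeing with the top camera. I'll start with the left-hand sink (C) and lower the fingers behind it.

Request:
carry_out(
  series=[
    {"jaw":22,"travel":[0,0,0],"twist":-1},
    {"jaw":22,"travel":[0,0,0],"twist":-1},
    {"jaw":22,"travel":[0.04,-0.28,0.6],"twist":0},
    {"jaw":22,"travel":[0.04,-0.28,0.8],"twist":0},
    {"jaw":22,"travel":[0.04,-0.28,0.8],"twist":0},
    {"jaw":22,"travel":[0.04,-0.26,0.8],"twist":0},
    {"jaw":22,"travel":[0,0,0.4],"twist":0},
    {"jaw":22,"travel":[0,0,0.24],"twist":0},
  ],
)

```text
time: 3.7
tool_pos: [0.4339, -0.15, 0.0073]
tool_rot: [-3.141, -0.0, 1.414]
contact_force: [0.0, 0.4, 0.5]
opening: 0.02
```

Run:
```python
from h import *
wlook("w2",dict(sink1=.018))
```

```text
t 3.7 tcp [ 0.4339 -0.15    0.0073] rot [-3.141 -0.     1.414] op 0.02 F [0.  0.4 0.5] cam [ 0.445 -0.084  0.165]
sink1 0.89 px [443. 176.] cen [ 0.515 -0.115] box [[0.491, -0.109], [0.519, -0.092], [0.539, -0.122], [0.51, -0.141]]
sink1 0.66 px [280. 174.] cen [ 0.44  -0.103] box [[0.418, -0.1], [0.442, -0.083], [0.461, -0.106], [0.437, -0.126]]
```

View pics/w2.png

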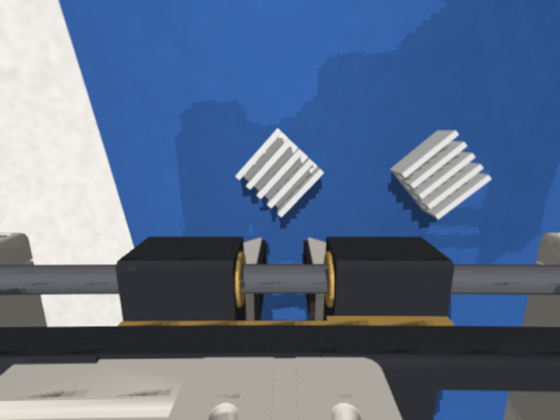

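Sink C sits centred ahead of the gap at (280,174). I'll push gently.

Request:
carry_out(
  series=[
    {"jaw":22,"travel":[0.2,0,0],"twist":0},
    {"jaw":22,"travel":[0.15,0,0],"twist":0},
    {"jaw":22,"travel":[0.15,0,0],"twist":0},
    {"jaw":22,"travel":[0.2,0,0],"twist":0},
    {"jaw":22,"travel":[0.25,0,0],"twist":0},
    {"jaw":22,"travel":[0.25,0,0],"twist":0},
    {"jaw":22,"travel":[0.25,0,0],"twist":0},
    {"jaw":22,"travel":[0.2,0,0],"twist":0},
  ],
)

```text
time: 4.8
tool_pos: [0.4496, -0.0512, 0.0083]
tool_rot: [3.142, 0.0, 1.417]
contact_force: [-0.6, -1.3, 0.5]
opening: 0.0204
```

Run:
```python
from h import *
wlook("w3",dict(sink1=.018))
```

```text
t 4.8 tcp [ 0.4496 -0.0512  0.0083] rot [3.142 0.    1.417] op 0.02 F [-0.6 -1.3  0.5] cam [0.461 0.015 0.166]
sink1 0.94 px [285. 224.] cen [ 0.454 -0.029] box [[0.433, -0.021], [0.461, -0.008], [0.474, -0.038], [0.445, -0.052]]
```

View pics/w3.png

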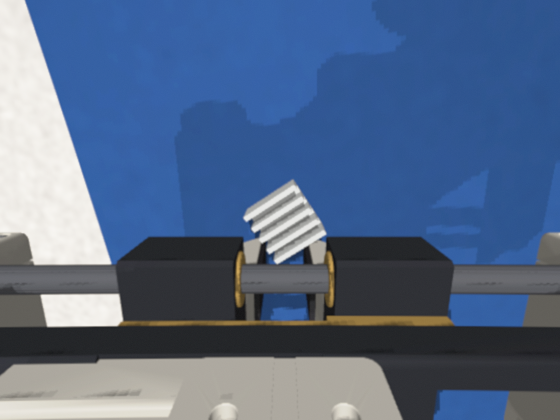

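The sink is cradled at (285,222) and turning flat against the fingers. I'll continue.

Request:
carry_out(
  series=[
    {"jaw":22,"travel":[0.2,0,0],"twist":0},
    {"jaw":22,"travel":[0.3,0,0],"twist":0},
    {"jaw":22,"travel":[0.3,0,0],"twist":0},
    {"jaw":22,"travel":[0.3,0,0],"twist":0},
    {"jaw":22,"travel":[0.3,0,0],"twist":0},
    {"jaw":22,"travel":[0.3,0,0],"twist":0},
    {"jaw":22,"travel":[0.3,0,0],"twist":0},
    {"jaw":22,"travel":[0.3,0,0],"twist":0},
  ],
)

```text
time: 5.9
tool_pos: [0.4707, 0.0848, 0.0082]
tool_rot: [-3.141, 0.0, 1.415]
contact_force: [-0.1, 0.3, -0.0]
opening: 0.0202
```

Request:
carry_out(
  series=[
    {"jaw":22,"travel":[0.3,0,0],"twist":0},
    {"jaw":22,"travel":[0.3,0,0],"twist":0},
    {"jaw":22,"travel":[0.3,0,0],"twist":0},
    {"jaw":22,"travel":[0.3,0,0],"twist":0},
    {"jaw":22,"travel":[0.3,0,0],"twist":0},
    {"jaw":22,"travel":[0.3,0,0],"twist":0},
    {"jaw":22,"travel":[0.2,0,0],"twist":0},
    {"jaw":22,"travel":[0.1,0,0],"twist":0},
  ],
)

```text
time: 6.9
tool_pos: [0.4902, 0.2093, 0.0082]
tool_rot: [3.142, 0.0, 1.417]
contact_force: [0.2, -0.1, -1.0]
opening: 0.0199
```

Run:
```python
from h import *
wlook("w4",dict(sink1=.018))
```

```text
t 6.9 tcp [0.4902 0.2093 0.0082] rot [3.142 0.    1.417] op 0.02 F [ 0.2 -0.1 -1. ] cam [0.501 0.275 0.166]
```

View pics/w4.png

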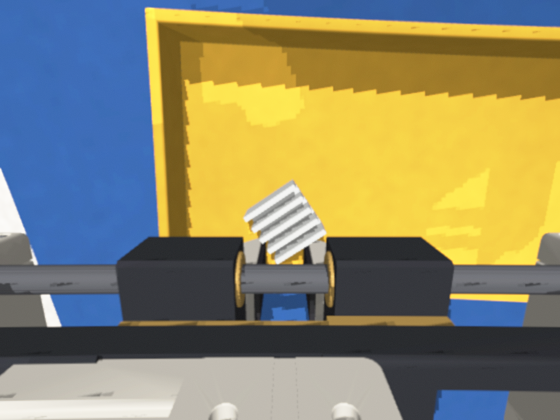

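Sink C is in the tray at (285,222). The back-left corner is near (152,12) and the open edge near (480,300). I'll measure the depth.

Run:
```python
from h import *
o,im,T,c=wproj_setup()
print("sink",wat(T,c,(285,222),.018)[:2].round(4))
for uv,z in [((152,12),.028),((560,29),.028),((170,235),.028),((152,235),.028),((460,299),0),((525,301),0)]: print(uv,wat(T,c,uv,z)[:2].round(4))
```

```text
sink [0.4947 0.2313]
(152, 12) [0.4569 0.3269]
(560, 29) [0.6137 0.2957]
(170, 235) [0.4409 0.2362]
(152, 235) [0.4326 0.2375]
(460, 299) [0.5889 0.1632]
(525, 301) [0.6261 0.1564]
```

Request:
carry_out(
  series=[
    {"jaw":22,"travel":[0.15,0,0],"twist":0},
    {"jaw":22,"travel":[0.15,0,0],"twist":0},
    {"jaw":22,"travel":[0,0,0],"twist":0},
    {"jaw":22,"travel":[-0.37,0,0],"twist":0},
    {"jaw":22,"travel":[-0.5,0.1,-0.5],"twist":0},
    {"jaw":22,"travel":[-0.75,0.2,-0.5],"twist":0},
    {"jaw":22,"travel":[-0.95,0.2,0],"twist":0},
    {"jaw":22,"travel":[-0.95,0.2,0],"twist":0},
  ],
)

```text
time: 8.05
tool_pos: [0.5021, 0.0096, 0.0689]
tool_rot: [3.14, 0.0, 1.417]
contact_force: [-0.1, -0.5, -0.7]
opening: 0.0203
```

Request:
carry_out(
  series=[
    {"jaw":22,"travel":[-0.95,0.2,0],"twist":0},
    {"jaw":22,"travel":[-0.95,0.2,0],"twist":0},
    {"jaw":22,"travel":[-0.95,0.15,0],"twist":0},
    {"jaw":22,"travel":[0,0.2,0],"twist":0},
    {"jaw":22,"travel":[0,0,0.5],"twist":0},
    {"jaw":22,"travel":[0,0,0.5],"twist":0},
  ],
)

```text
time: 8.8
tool_pos: [0.5204, -0.1639, 0.0078]
tool_rot: [3.141, 0.0, 1.416]
contact_force: [0.3, 0.1, -0.7]
opening: 0.0202
```

Run:
```python
from h import *
wlook("w5",dict(sink1=.018))
```

```text
t 8.8 tcp [ 0.5204 -0.1639  0.0078] rot [3.141 0.    1.416] op 0.02 F [ 0.3  0.1 -0.7] cam [ 0.531 -0.098  0.166]
sink1 0.94 px [450. 252.] cen [ 0.605 -0.169] box [[0.595, -0.164], [0.6, -0.158], [0.615, -0.173], [0.61, -0.179]]
sink1 0.79 px [267. 178.] cen [ 0.518 -0.117] box [[0.497, -0.112], [0.523, -0.096], [0.54, -0.121], [0.513, -0.139]]
```

Request:
carry_out(
  series=[
    {"jaw":22,"travel":[0.1,-0.19,0],"twist":0},
    {"jaw":22,"travel":[0.15,0,0],"twist":0},
    {"jaw":22,"travel":[0.15,0,0],"twist":0},
    {"jaw":22,"travel":[0.15,0,0],"twist":0},
    {"jaw":22,"travel":[0.2,0,0],"twist":0},
    {"jaw":22,"travel":[0.25,0,0],"twist":0},
    {"jaw":22,"travel":[0.3,0,0],"twist":0},
    {"jaw":22,"travel":[0.3,0,0],"twist":0},
  ],
)

```text
time: 9.9
tool_pos: [0.5236, -0.0667, 0.0083]
tool_rot: [-3.142, 0.0, 1.416]
contact_force: [-0.2, -0.2, 1.5]
opening: 0.0204
```

Run:
```python
from h import *
wlook("w6",dict(sink1=.018))
```

```text
t 9.9 tcp [ 0.5236 -0.0667  0.0083] rot [-3.142  0.     1.416] op 0.02 F [-0.2 -0.2  1.5] cam [ 0.535 -0.001  0.166]
sink1 0.97 px [288. 224.] cen [ 0.528 -0.045] box [[0.506, -0.042], [0.531, -0.023], [0.55, -0.049], [0.524, -0.07]]
sink1 0.86 px [446. 411.] cen [ 0.605 -0.168] box [[0.597, -0.156], [0.614, -0.159], [0.614, -0.179], [0.596, -0.177]]
```

Request:
carry_out(
  series=[
    {"jaw":22,"travel":[0.2,0,0],"twist":0},
    {"jaw":22,"travel":[0.3,0,0],"twist":0},
    {"jaw":22,"travel":[0.3,0,0],"twist":0},
    {"jaw":22,"travel":[0.3,0,0],"twist":0},
    {"jaw":22,"travel":[0.3,0,0],"twist":0},
    {"jaw":22,"travel":[0.3,0,0],"twist":0},
    {"jaw":22,"travel":[0.3,0,0],"twist":0},
    {"jaw":22,"travel":[0.3,0,0],"twist":0},
  ],
)

```text
time: 11.0
tool_pos: [0.545, 0.0695, 0.0083]
tool_rot: [3.142, 0.0, 1.416]
contact_force: [0.8, -0.5, -0.2]
opening: 0.0199
```

Request:
carry_out(
  series=[
    {"jaw":22,"travel":[0.3,0,0],"twist":0},
    {"jaw":22,"travel":[0.3,0,0],"twist":0},
    {"jaw":22,"travel":[0.3,0,0],"twist":0},
    {"jaw":22,"travel":[0.3,0,0],"twist":0},
    {"jaw":22,"travel":[0.3,0,0],"twist":0},
    {"jaw":22,"travel":[0.3,0,0],"twist":0},
    {"jaw":22,"travel":[0.3,0,0],"twist":0},
    {"jaw":22,"travel":[0.2,0,0],"twist":0},
  ],
)

```text
time: 12.0
tool_pos: [0.5662, 0.2059, 0.0082]
tool_rot: [3.141, 0.0, 1.417]
contact_force: [0.1, 0.2, 0.4]
opening: 0.0203
```

Run:
```python
from h import *
wlook("w7",dict(sink1=.018))
```

```text
t 12.0 tcp [0.5662 0.2059 0.0082] rot [3.141 0.    1.417] op 0.02 F [0.1 0.2 0.4] cam [0.577 0.272 0.166]
sink1 0.82 px [138. 201.] cen [0.5  0.25] box [[0.477, 0.255], [0.512, 0.272], [0.524, 0.245], [0.488, 0.226]]
```

View pics/w7.png

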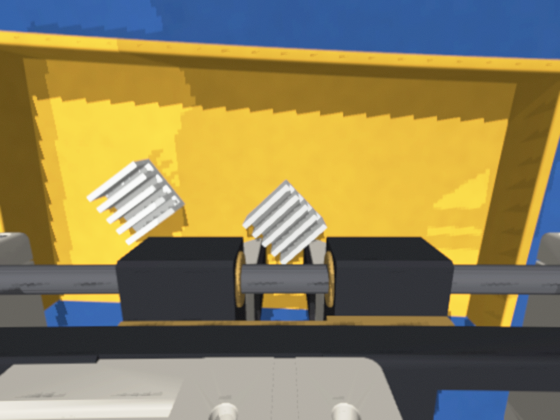

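Both sinks are inside: C at (137,202) and B at (286,222), with the tray edge at about row 305. Next is the third sink (A), beside the capacitor.

Request:
carry_out(
  series=[
    {"jaw":22,"travel":[0,0,0],"twist":0},
    {"jaw":22,"travel":[-0.4,0,0],"twist":0},
    {"jaw":22,"travel":[-0.4,0,-0.5],"twist":0},
    {"jaw":22,"travel":[-0.75,0.2,-0.5],"twist":0},
    {"jaw":22,"travel":[-0.94,0.22,0],"twist":0},
    {"jaw":22,"travel":[-0.94,0.22,0],"twist":0},
    {"jaw":22,"travel":[-0.94,0.22,0],"twist":0},
    {"jaw":22,"travel":[-0.94,0.23,0],"twist":0},
  ],
)

```text
time: 13.1
tool_pos: [0.5811, -0.1228, 0.0685]
tool_rot: [3.141, 0.0, 1.415]
contact_force: [-0.1, 0.7, 0.3]
opening: 0.0201
```

Request:
carry_out(
  series=[
    {"jaw":22,"travel":[-0.94,0.24,0],"twist":0},
    {"jaw":22,"travel":[-0.94,0.24,0],"twist":0},
    {"jaw":22,"travel":[0,0,0],"twist":-0.41},
  ],
)

```text
time: 13.48
tool_pos: [0.5919, -0.2417, 0.0682]
tool_rot: [3.14, 0.001, 1.454]
contact_force: [0.5, 1.8, -0.4]
opening: 0.0198
```

Run:
```python
from h import *
wlook("w8",dict(sink1=.018,capacitor=.04))
```

```text
t 13.475 tcp [ 0.5919 -0.2417  0.0682] rot [3.140e+00 1.000e-03 1.454e+00] op 0.02 F [ 0.5  1.8 -0.4] cam [ 0.6   -0.175  0.226]
sink1 0.86 px [286. 149.] cen [ 0.601 -0.186] box [[0.582, -0.176], [0.61, -0.168], [0.62, -0.196], [0.591, -0.205]]
capacitor 0.86 px [405.  23.] cen [ 0.672 -0.13 ] box [[0.655, -0.116], [0.689, -0.12], [0.689, -0.145], [0.654, -0.14]]
```

View pics/w8.png

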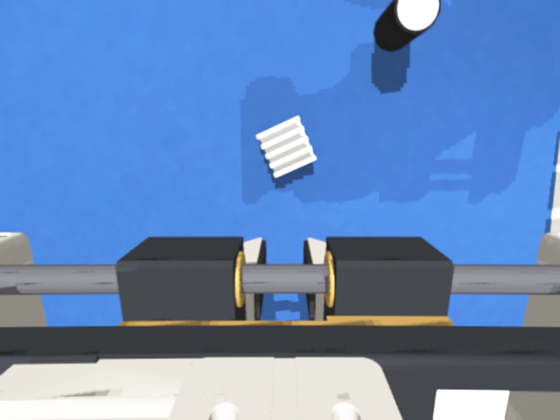

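Sink A is at (286,148), nearly centred, with the capacitor well to the right at (410,20).

Request:
carry_out(
  series=[
    {"jaw":22,"travel":[0,0.04,0.5],"twist":0},
    {"jaw":22,"travel":[0,0,0.5],"twist":0},
    {"jaw":22,"travel":[0.2,0,0],"twist":0},
    {"jaw":22,"travel":[0.2,0,0],"twist":0},
    {"jaw":22,"travel":[0.15,0,0],"twist":0},
    {"jaw":22,"travel":[0.15,0,0],"twist":0},
    {"jaw":22,"travel":[0.2,0,0],"twist":0},
    {"jaw":22,"travel":[0.25,0,0],"twist":0},
  ],
)

```text
time: 14.62
tool_pos: [0.6029, -0.1672, 0.0086]
tool_rot: [3.141, 0.0, 1.458]
contact_force: [0.2, -1.5, -0.2]
opening: 0.0204
```

Request:
carry_out(
  series=[
    {"jaw":22,"travel":[0.3,0,0],"twist":0},
    {"jaw":22,"travel":[0.3,0,0],"twist":0},
    {"jaw":22,"travel":[0.3,0,0],"twist":0},
    {"jaw":22,"travel":[0.3,0,0],"twist":0},
    {"jaw":22,"travel":[0.3,0,0],"twist":0},
    {"jaw":22,"travel":[0.3,0,0],"twist":0},
    {"jaw":22,"travel":[0.3,0,0],"twist":0},
    {"jaw":22,"travel":[0.3,0,0],"twist":0},
  ],
)

```text
time: 15.62
tool_pos: [0.6189, -0.0236, 0.0083]
tool_rot: [3.142, 0.0, 1.459]
contact_force: [-0.4, -1.4, -0.6]
opening: 0.0202
```

Run:
```python
from h import *
wlook("w9",dict(sink1=.018))
```

```text
t 15.625 tcp [ 0.6189 -0.0236  0.0083] rot [3.142 0.    1.459] op 0.02 F [-0.4 -1.4 -0.6] cam [0.627 0.043 0.166]
sink1 0.77 px [283. 220.] cen [ 0.622 -0.   ] box [[0.603, 0.01], [0.631, 0.02], [0.642, -0.011], [0.612, -0.022]]
```

Request:
carry_out(
  series=[
    {"jaw":22,"travel":[0.2,0,0],"twist":0},
    {"jaw":22,"travel":[0.3,0,0],"twist":0},
    {"jaw":22,"travel":[0.3,0,0],"twist":0},
    {"jaw":22,"travel":[0.3,0,0],"twist":0},
    {"jaw":22,"travel":[0.3,0,0],"twist":0},
    {"jaw":22,"travel":[0.3,0,0],"twist":0},
    {"jaw":22,"travel":[0.3,0,0],"twist":0},
    {"jaw":22,"travel":[0.3,0,0],"twist":0},
  ],
)

```text
time: 16.73
tool_pos: [0.6343, 0.1136, 0.0083]
tool_rot: [3.142, 0.0, 1.459]
contact_force: [-0.1, 0.3, -0.4]
opening: 0.0201
```

Request:
carry_out(
  series=[
    {"jaw":22,"travel":[0.3,0,0],"twist":0},
    {"jaw":22,"travel":[0.3,0,0],"twist":0},
    {"jaw":22,"travel":[0.3,0,0],"twist":0},
    {"jaw":22,"travel":[0.3,0,0],"twist":0},
    {"jaw":22,"travel":[0.2,0,0],"twist":0},
    {"jaw":22,"travel":[0.1,0,0],"twist":0},
    {"jaw":22,"travel":[0,0,0],"twist":0},
  ],
)

```text
time: 17.6
tool_pos: [0.6442, 0.202, 0.0082]
tool_rot: [3.142, 0.0, 1.459]
contact_force: [-0.8, -0.2, 0.3]
opening: 0.0198
```

Run:
```python
from h import *
wlook("w10",dict(sink1=.018))
```

```text
t 17.6 tcp [0.6442 0.202  0.0082] rot [3.142 0.    1.459] op 0.02 F [-0.8 -0.2  0.3] cam [0.653 0.268 0.166]
sink1 0.76 px [284. 221.] cen [0.648 0.226] box [[0.628, 0.236], [0.656, 0.246], [0.668, 0.216], [0.638, 0.204]]
sink1 0.69 px [ 13. 205.] cen [0.523 0.251] box [[0.519, 0.268], [0.538, 0.266], [0.527, 0.233], [0.507, 0.236]]
sink1 0.67 px [139. 220.] cen [0.573 0.23 ] box [[0.549, 0.231], [0.58, 0.253], [0.597, 0.228], [0.566, 0.204]]
```

View pics/w10.png

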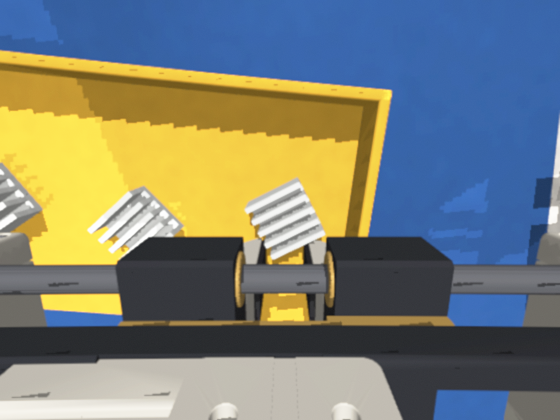

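All three sinks are inside: A at (285,220), B at (137,218) and C at the left edge near (15,200). I'll back off, lift, and check from the top camera.

Request:
carry_out(
  series=[
    {"jaw":22,"travel":[-0.4,0,0],"twist":0},
    {"jaw":22,"travel":[-0.5,0,-0.3],"twist":0},
    {"jaw":22,"travel":[-0.5,0,-0.7],"twist":0},
    {"jaw":22,"travel":[-0.6,0,-0.7],"twist":0},
    {"jaw":22,"travel":[-0.6,0,-0.7],"twist":0},
    {"jaw":22,"travel":[-0.9,-0.2,0],"twist":0},
    {"jaw":22,"travel":[-0.9,-0.2,0],"twist":0},
    {"jaw":22,"travel":[0,0,0],"twist":0},
  ],
)

```text
time: 18.7
tool_pos: [0.5891, -0.0629, 0.1526]
tool_rot: [-3.141, 0.001, 1.453]
contact_force: [-0.5, 1.5, -0.5]
opening: 0.0202
```

Run:
```python
from h import *
o=robot.observe();print(o["time"],o["tool_pos"].round(3))
t=robot.read_camera("top");s=robot.read_camera("scene")
A=cv2.resize(t[110:290,90:450],(720,360),interpolation=cv2.INTER_CUBIC)
B=cv2.resize(s[140:340,100:420],None,fx=1.15,fy=1.15)
c=np.zeros((595,720,3),np.uint8);c[:360]=A;c[362:362+B.shape[0],:B.shape[1]]=B
cv2.imwrite("pics/f.png",c)
for r in robot.regions_of("top","sink1")[:3]:
    p=at("top",r["xy"],.018)[:2]-[.5655,.2334];print(r["score"],(p@[.98,-.199]).round(3),(p@[.199,.98]).round(3))
```

```text
18.7 [ 0.589 -0.063  0.153]
0.63 0.005 -0.007
0.51 0.081 0.004
0.41 -0.072 -0.002
```

View pics/f.png

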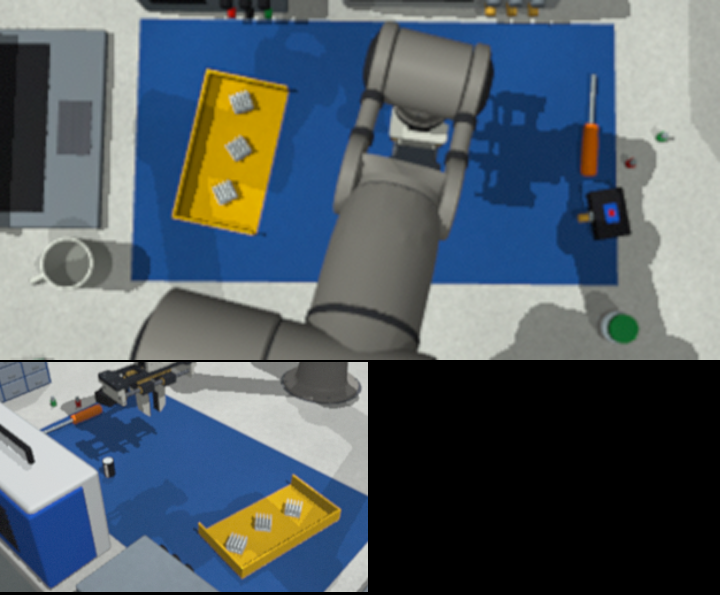

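The final pictures show all three sinks flat and well inside the tray. The capacitor is still standing where it was, the other objects are untouched, and the arm is clear.

```bash
python3 -c "
from cell import robot
print(robot.hand_in())"
```

```text
the job is handed in; nothing more can be done
None
```

All three heat sinks are in the tray, and I handed the job in at about 19 s of the 72 s allowed. I slid each one along the bench with the slightly parted fingertips held at a fixed opening, at about 0.15 m/s or less. The forces I read between moves were at most about 2 N.

**Sinks:** the last top-camera check put them at tray positions (-72, -2), (5, -7) and (81, 4) mm. That leaves more than 15 mm to any wall and more than 35 mm to the open edge, and both cameras show them lying flat.

**Everything else:** the scene camera shows the capacitor still standing in its place. In the top view the arm hides the capacitor. The other bystanders look unmoved by eye; I did not measure them again at the end.

**Checks that failed or disagreed:**
- In several wrist pictures the detector missed a sink that was plainly visible.
- My first tray estimate from the top camera was about 7 mm and 1.5° off the closer wrist view, so I used the wrist view.
- I placed the fingers about 11 mm off to the side behind the second sink and corrected that before contact.

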